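# Weigh the windowed bracket on the spring scale

## Task

Weigh the cast bracket that has the window: hang it upright by the window from the scale's hook, easing its unknown weight onto the spring slowly (about two centimetres a second at most) until the scale alone carries it, so that the pointer does not jump or bounce when you let go and the spring is not pulled to its end. Let it hang untouched and dead still for a full second or more, then press the hold button on top of the scale fully down, let go of it, and leave the bracket hanging. Do not ram the scale, and leave the other things on the desk where they are.

Things in the scene. Friction and masses are not known exactly. Their poses are not given: they have to be found in the camera images.
- bracket_grip (a point): Centre of the gripping tab of the windowed bracket, 95 mm above its underside. The tab is solid, 14 mm (x) by 30 mm (y), from 72 to 117 mm above the underside; grip it across y. Below it the frame's shoulders stick out 17 mm beyond the tab on both sides in y, their tops 23 mm below this point. z is up.
- bracket_eye (a point): Highest point of the bracket's window, mid-thickness, where it rests on the hook: 62 mm above the underside, 33 mm straight below bracket_grip, same axes. The window opens through along x, is 44 mm wide (y) and goes down 50 mm to the foot plate; its upper edge is a shallow inverted V sloping down 20 degrees to both sides from here.
- bracket: Windowed bracket, bare aluminium casting: foot plate 60 (x) x 76 (y) x 12 mm, on it an upright frame 14 mm thick (x), 64 mm wide (y) and 72 mm high round a see-through window, and a gripping tab on top, 117 mm tall in all. Same from both sides. Mass hidden: 0.18 to 0.90 kg. Origin: centre of its underside.
- blank_grip (a point): Same point on the blank, a casting of the same outline without a window (solid web). Not to be weighed.
- blank: The blank without a window; origin at the centre of its underside. Leave alone.
- scale: Spring scale, fixed to the desk: dark base plate 220 x 130 x 12 mm, aluminium column 40 (x) x 66 (y) mm up to 180 mm height with a graduated front, and on the front a sprung carriage with the hook arm. Origin on the desk under the column's axis; the hook arm points along its -x.
- hook_seat (a point): Top of the hook's trough, at its middle, where the window's top rests: 125 mm out (-x) from the column's axis, 166 mm above the desk unloaded; moves down with the carriage. The hook is an 8 mm round bar along the scale's x: level from the column, 8 mm down into a trough 26 mm long, up to a tip 20 mm higher than this point and 25 mm farther out. Axes as the scale.
- carriage (a joint): How far the carriage with pointer and hook has been pulled down, m: 0 unloaded, end of travel 0.075. Spring rate 150 N/m (1 N pulls it down 6.7 mm), lightly damped.
- hold (a joint): Travel of the hold button, m: 0 released, 0.006 fully down; springs back. About 5 N presses it down.
- hold_top (a point): Centre of the top of the round hold button (28 mm across) on top of the scale's column; press straight down.
- cup: Espresso cup, white ceramic, 62 mm across, 58 mm tall. Leave alone.
- tumbler: Steel tumbler, 82 mm across, 125 mm tall. Leave alone.
- controller: Green game controller, 110 x 170 mm, 47 mm tall. Leave alone.
- mouse: Black computer mouse, 110 x 60 x 26 mm. Leave alone.
Not all that is in view belongs to the job. Leave any purple or red look-alike of the bracket alone.

How it is judged:
By the outcome, as a careful person would: the job done as asked, in the order asked, and still so for the second after the job is handed in, with the robot touching nothing.
It also fails if it takes over 69 s, if anything falls off the work surface, if the arm or the gripper's body presses on something with over 40 N, if the wrist force passes 120 N, or if a joint passes its speed limit or range.

## Robot

A 7-joint arm with a two-finger parallel gripper is mounted at the origin on the work surface. World frame = base frame: x ahead of the robot, y to its left, z up, the work surface at z = 0. Lengths are in m, angles in degrees, forces in N, time in s.
With the tool pointing down it reaches from about 0.425 to 0.825 m from the base axis. Payload 3.6 kg.
Tool frame: the origin (TCP) lies midway between the tips of the shut fingers; the grasp point (between the pads) lies 19 mm behind it; z points along the fingers, y is the direction in which the jaws open and shut (so a half turn about z gives the same grasp; the last joint's range is limited). The gripper opens to 85 mm and grips with 20 to 120 N. Pads are 22 mm wide; open, the fingers measure 114 mm over their backs; the gripper's body (76 mm by 85 mm) begins 54 mm behind the grasp point. The pads swing forward as they close: fully open they stand 13 mm farther back than shut.
Start: joints at [-75.086, 35.231, -0.722, 81.555, 0.464, 63.22, -2.315], TCP at [0.184, 0.623, 0.231] pointing down, gripper open.
Joint ranges: [-178.69, 178.69], [-17.37, 117.87], [-77.05, 75.6], [15.02, 138.74], [-78.02, 258.01], [0.78, 113.62], [-162.83, 162.83]. Speed limits (degrees/s): [159.86, 159.86, 180, 180, 180, 180, 180].

## Interface

Orientations are given as [roll, pitch, yaw] about the fixed x, y, z axes, in that order (R = Rz(yaw) Ry(pitch) Rx(roll)).
In Python, from rig import * gives the robot as it stands.
- The arm moves only by the tool move_arm, never from a script. Its argument "plan" is a list of rows, each a list of 5 numbers: the shift along the world's x, y, z in units of 30 mm (1.0 is 30 mm), then the turn about the world's z in units of 6 degrees (1.0 is 6 degrees), then the gripper command: -1 is shut, 1 is fully open, values between are in proportion. In form: [[x, y, z, turn, gripper], ...]. A call has 1 to 8 rows; each row shifts and turns the commanded pose from where the row before left it; what a row does not reach is not made up. A row lasts 1/8 s, in which the tool goes at most 62.5 mm and 10.7 degrees, less where a joint would pass 70% of its speed; a pose out of reach is approached as far as the arm can. A call is refused whole if a number of a shift passes 1 or a number of a turn 1, either way. A call with a gripper value outside its range is refused whole. The fingers move at their own pace and stop on an object; "force" is the grip in N (left out, the last holds). Time passes only in rows, so rows that do not move let the fingers close. It gives the time, the measured TCP pose, the force and the opening at its end, in the units of the state.
- read_state(): the state, without advancing time (a new reading comes with each control period).
- read_camera(name): name is "scene" or "top" or "wrist"; returns a dict with "color" (400x640x3 uint8, red, green, blue), "depth" (400x640 float32, m along the optical axis (not along the pixel's ray), 0 where there is no reading), "camera_matrix" (3x3 intrinsics, pixels), "D" ([k1, k2, p1, p2, k3] as OpenCV has them; the pictures are not rectified), "view" (4x4, takes a point from world to camera coordinates). Camera axes: x right, y up, looking along -z (the intrinsics and any distortion apply to the point x, -y, -z); pixel columns grow to the right and rows downward; lengths in m; the calibration is good to about 2 mm. A picture is of the moment at which its call begins.
- job_done(): hands the job in, once; it reports no verdict.
The state is a dict: "time": time; "q": joint angles; "joint_velocities": joint speeds; "joint_torque": joint torques, N m; "tcp_pos": TCP position; "ee_rot": TCP orientation; "ft_force": force on the tool from outside, world axes, zero at the start; "moment": the same for the moment, N m; "width": opening from 0.0 (shut) to 1.0 (fully open).
Only numpy, scipy, OpenCV 4.12 (cv2) and the standard library are available. Lean on these libraries where they do the work, as an engineer would, in place of code of your own. Each camera call takes 0.05 s, during which the arm holds its last target. There are 200 camera calls.

## Working session

There is one attempt and no reset: what is moved stays moved. The work goes in short steps, Python scripts to look and compute and a tool call to move; the robot and the scene stay as the last step left them, time stands still between calls to the robot, and variables do not carry over. Pictures are saved under pics/ and viewed, about 8 in all and at most 12, crops included, and the job is handed in when it is done.

Besides the shell and the picture viewer there is one more tool, called after ">>>" as name(argument=value, ...) on one line, values as JSON. move_arm: Moves the arm, as the interface text tells. Its arguments: {"type":"object","properties":{"plan":{"type":"array","items":{"type":"array","items":{"type":"number"}}},"force":{"type":"number"}},"required":["plan"]}

```bash
mkdir -p pics; cat > h.py <<'E'
from rig import *
import numpy as np, cv2
def snap(n,f):
    c=read_camera(n); np.savez('pics/'+f+'.npz',**{k:np.asarray(v) for k,v in c.items()})
    cv2.imwrite('pics/'+f+'.png',c['color'][:,:,::-1]); return c
def load(f): return np.load('pics/'+f+'.npz')
def cloud(c):
    K=c['camera_matrix'];d=c['depth'];h,w=d.shape
    u,v=np.meshgrid(np.arange(w),np.arange(h))
    p=cv2.undistortPoints(np.stack([u,v],-1).reshape(-1,1,2).astype(float),K,c['D']).reshape(h,w,2)
    P=np.stack([p[...,0]*d,-p[...,1]*d,-d,np.ones_like(d)],-1)
    X=P@np.linalg.inv(c['view']).T
    X=X[...,:3]; X[d==0]=np.nan; return X
E
python3 - <<'E'
from h import *
a=snap('scene','s0');b=snap('top','t0')
s=read_state();print(s)
for c in(a,b):
    print(np.linalg.inv(c['view'])[:3].round(3),c['depth'].min())
im=np.vstack([a['color'],b['color']])[:,:,::-1]
cv2.imwrite('pics/both.png',cv2.resize(im,(480,600),interpolation=cv2.INTER_AREA))
E
```

```text
{'time': 0.1, 'q': array([-75.08533005,  35.28235947,  -0.72392071,  81.63129803,
         0.46393928,  63.21895302,  -2.31384603]), 'joint_velocities': array([-0.06318119, -0.13403872,  0.06294392, -0.20573636, -0.14380799,
       -0.03037215,  0.03092657]), 'joint_torque': array([ 2.41763206e-03, -4.70386183e+01,  2.60834796e-01, -1.71570808e+01,
        1.01341784e-02,  5.87638729e-03,  4.83751748e-06]), 'tcp_pos': array([0.18366771, 0.62280517, 0.23027408]), 'ee_rot': array([-1.79870247e+02,  8.05092397e-04,  1.63572432e+02]), 'ft_force': array([ 0.03359831, -0.53531582, -0.89940823]), 'moment': array([-0.02390168, -0.01800409,  0.01420348]), 'width': 1.001086763747126}
[[-0.694 -0.394  0.602  1.327]
 [ 0.719 -0.404  0.566  0.698]
 [ 0.02   0.826  0.563  0.86 ]] 0.0
[[ 0.024  0.99  -0.137  0.391]
 [-1.     0.023 -0.003 -0.038]
 [ 0.     0.137  0.991  1.414]] 0.0
```

View pics/s0.png

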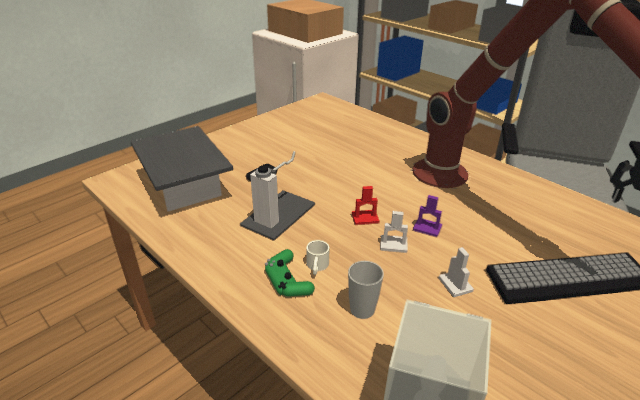

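View pics/t0.png

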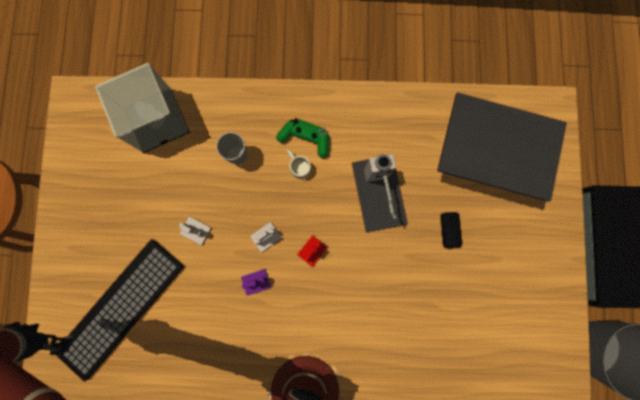

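Candidates in the scene view are bare (395,230), bare (457,270), red (366,205) and purple (429,215). The bare one at (395,230) seems to show the see-through window, and the one at (457,270) looks solid. I'll confirm this in a crop and measure.

```bash
python3 - <<'E'
from h import *
a=load('s0');b=load('t0')
im=a['color'][140:310,230:490,::-1]
cv2.imwrite('pics/c1.png',cv2.resize(im,None,fx=3,fy=3,interpolation=cv2.INTER_CUBIC))
A=cloud(a);B=cloud(b)
allp=np.vstack([A.reshape(-1,3),B.reshape(-1,3)]);
def seg(X,u0,u1,v0,v1,zmin=.004,zmax=1):
    P=X[v0:v1,u0:u1].reshape(-1,3);P=P[np.isfinite(P).all(1)];return P[(P[:,2]>zmin)&(P[:,2]<zmax)]
print('table z',np.nanmedian(B[290:330,380:420,2]),np.nanmedian(A[150:160,350:380,2]))
for n,(r) in dict(win=(250,284,218,252),blank=(176,216,214,248)).items():
    P=seg(B,*r)
    for lo,hi in((.004,.025),(.06,.08),(.09,.13)):
        Q=P[(P[:,2]>lo)&(P[:,2]<hi)]
        if len(Q)>3: print(n,lo,len(Q),Q.mean(0).round(4),Q[:,2].max().round(3),cv2.minAreaRect(Q[:,:2].astype(np.float32)*1000))
P=seg(A,378,412,205,252)
for lo,hi in((.004,.025),(.03,.06),(.06,.08),(.085,.112),(.112,.13)):
    Q=P[(P[:,2]>lo)&(P[:,2]<hi)]
    if len(Q)>3: print('winA',lo,len(Q),Q.mean(0).round(4),Q[:,2].max().round(3),cv2.minAreaRect(Q[:,:2].astype(np.float32)*1000))
for n,X,r in(('B',B,(345,412,145,235)),('A',A,(235,320,145,245))):
  P=seg(X,*r)
  for lo,hi in((.006,.02),(.05,.14),(.145,.172),(.172,.182),(.183,.2),(.2,.25)):
    Q=P[(P[:,2]>lo)&(P[:,2]<hi)]
    if len(Q)>3: print('scale',n,lo,len(Q),Q.mean(0).round(4),Q[:,2].max().round(3),cv2.minAreaRect(Q[:,:2].astype(np.float32)*1000))
E
```

```text
table z 0.0005824261076954329 -0.00017319626689948908
win 0.004 451 [0.4468 0.1271 0.0112] 0.021 ((452.70654296875, 128.96823120117188), (100.10445404052734, 100.56010437011719), 1.9150137901306152)
win 0.06 66 [0.4456 0.1271 0.0718] 0.08 ((445.0252990722656, 129.61630249023438), (14.306098937988281, 63.97247314453125), 36.65091323852539)
win 0.09 68 [0.4445 0.1288 0.1145] 0.124 ((445.1298522949219, 130.09600830078125), (14.802927017211914, 30.207319259643555), 36.70455551147461)
blank 0.004 492 [0.4568 0.3408 0.0109] 0.024 ((459.1605224609375, 345.64739990234375), (100.32240295410156, 122.73623657226562), 1.5237306356430054)
blank 0.06 58 [0.4552 0.3359 0.0713] 0.079 ((458.5421447753906, 345.62835693359375), (64.34075927734375, 14.373476028442383), 65.5631103515625)
blank 0.09 73 [0.4575 0.3435 0.1137] 0.122 ((457.7679748535156, 344.9156494140625), (30.18007469177246, 14.374197006225586), 64.96953582763672)
winA 0.004 394 [0.4498 0.1309 0.011 ] 0.025 ((390.6990051269531, 80.90067291259766), (218.21192932128906, 89.57711791992188), 36.11796188354492)
winA 0.03 81 [0.4508 0.1338 0.047
[... 1656 characters left out ...]
.4340209960938, -108.23274993896484), (53.90879821777344, 246.56605529785156), 1.5910481214523315)
scale A 0.145 249 [ 0.6382 -0.1914  0.1601] 0.172 ((585.77880859375, -209.820556640625), (170.3234405517578, 67.05232238769531), 11.435065269470215)
scale A 0.172 168 [ 0.6302 -0.193   0.1771] 0.182 ((587.5150756835938, -197.52325439453125), (172.29058837890625, 69.93795013427734), 0.6322992444038391)
scale A 0.183 127 [ 0.6462 -0.1922  0.1904] 0.2 ((586.0579833984375, -219.2077178955078), (177.38592529296875, 45.0823974609375), 19.3644962310791)
scale A 0.2 37 [ 0.6495 -0.1965  0.2021] 0.206 ((650.3425903320312, -195.9962158203125), (25.638221740722656, 25.925579071044922), 44.424468994140625)
```

View pics/c1.png

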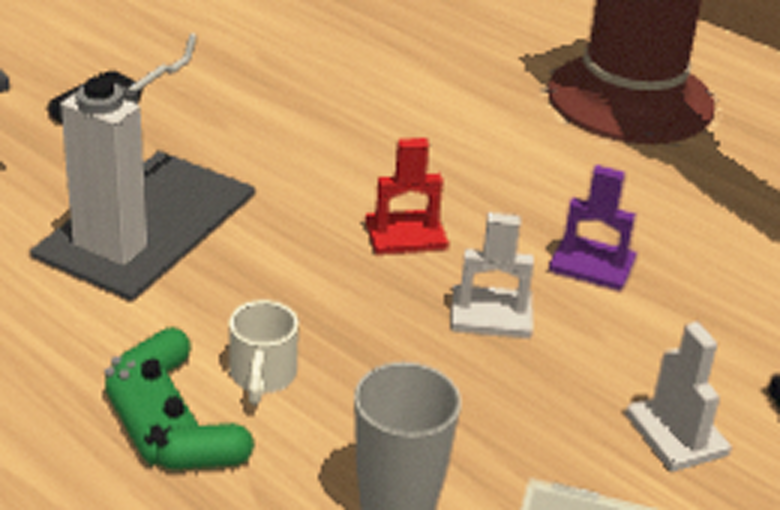

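The crop confirms the target. The bare casting at scene (395,230), near world (0.445,0.130), has the see-through window. (457,270) is solid, so it's the blank, and the red and purple ones are look-alikes. Its x axis is about 36.7°. I'll move above it.

>>> move_arm(plan=[[0.5,-1,0,0.5,1],[0.5,-1,0,0.5,1],[0.5,-1,0,0.5,1],[0.5,-1,0,0.5,1],[0.5,-1,0,0.5,1],[0.5,-1,0,0.5,1],[0.5,-1,0,0.5,1],[0.5,-1,0,0.5,1]])

```text
time: 1.1
tcp_pos: [0.3041, 0.3821, 0.231]
ee_rot: [-180.0, -0.0, -172.3]
ft_force: [0.6, 0.2, 0.0]
width: 1.001
```

>>> move_arm(plan=[[0.5,-1,0,0.5,1],[0.5,-1,0,0.5,1],[0.5,-1,0,0.5,1],[0.5,-1,0,0.5,1],[0.5,-1,0,0.5,1],[0.5,-1,0,0.5,1],[0.5,-1,0,0.5,1],[0.5,-1,0,0.5,1]])

```text
time: 2.1
tcp_pos: [0.424, 0.1423, 0.2311]
ee_rot: [180.0, -0.0, -148.3]
ft_force: [0.2, 0.7, 0.8]
width: 0.997
```

>>> move_arm(plan=[[0.4,-0.2,0,0.45,1],[0.4,-0.2,0,0.4,1],[0,0,0,0,1],[0,0,0,0,1]])

```text
time: 2.6
tcp_pos: [0.447, 0.1317, 0.231]
ee_rot: [180.0, -0.1, -143.3]
ft_force: [0.5, -0.6, -0.0]
width: 0.999
```

```bash
python3 - <<'E'
from h import *
c=snap('wrist','w1');X=cloud(c)
cv2.imwrite('pics/w1.png',c['color'][:,:,::-1])
P=X.reshape(-1,3);ok=np.isfinite(P).all(1);P=P[ok]
print(np.linalg.inv(c['view'])[:3].round(3))
for lo,hi in((.066,.078),(.112,.122)):
    Q=P[(P[:,2]>lo)&(P[:,2]<hi)&(abs(P[:,0]-.447)<.05)&(abs(P[:,1]-.13)<.05)]
    if len(Q)>3: print(lo,len(Q),Q[:,2].mean(),cv2.minAreaRect(Q[:,:2].astype(np.float32)*1000))
# hook in top & scene
for f in('t0','s0'):
    P=cloud(load(f)).reshape(-1,3);P=P[np.isfinite(P).all(1)]
    Q=P[(P[:,2]>.14)&(P[:,2]<.21)&(np.hypot(P[:,0]-.645,P[:,1]+.195)<.19)]
    d=np.hypot(Q[:,0]-.645,Q[:,1]+.195)
    H=Q[(d>.045)]
    vx,vy,x0,y0=cv2.fitLine(H[:,:2].astype(np.float32),cv2.DIST_HUBER,0,.001,.001).ravel()
    t=(H[:,:2]-[x0,y0])@[vx,vy]
    print(f,len(H),(x0,y0),np.degrees(np.arctan2(vy,vx)),t.min(),t.max())
    o=np.argsort(t)
    for i in range(0,len(o),max(1,len(o)//14)): print(H[o[i]].round(4), end=' ')
    print()
    T=Q[(Q[:,2]>.198)&(d<.03)];print('btn',T.mean(0).round(4),cv2.minEnclosingCircle(T[:,:2].astype(np.float32)*1000))
E
```

```text
[[-0.599 -0.769 -0.225  0.391]
 [ 0.801 -0.575 -0.168  0.088]
 [-0.    -0.28   0.96   0.374]]
0.066 447 0.07170655382651016 ((447.1483154296875, 127.7884750366211), (14.569082260131836, 63.07582092285156), 36.92512893676758)
0.112 478 0.1166938929769844 ((447.0351257324219, 128.0124969482422), (14.559322357177734, 29.67881965637207), 36.542137145996094)
t0 162 (np.float32(0.57861304), np.float32(-0.2599514)) -52.172764 -0.07715391166364009 0.16664271940431294
[ 0.496  -0.2264  0.1845] [ 0.5074 -0.225   0.1763] [ 0.5107 -0.2287  0.1697] [ 0.5275 -0.2215  0.163 ] [ 0.541  -0.2159  0.1636] [ 0.5482 -0.2148  0.171 ] [ 0.5485 -0.2204  0.1697] [ 0.5638 -0.214   0.1764] [ 0.5749 -0.2116  0.1742] [ 0.5881 -0.2057  0.1768] [ 0.5991 -0.2031  0.1757] [ 0.6458 -0.3647  0.1401] [ 0.6404 -0.3788  0.1401] [ 0.6515 -0.3813  0.1417] [ 0.6799 -0.3815  0.1426] 
btn [ 0.6447 -0.196   0.2022] ((643.653564453125, -195.72442626953125), 15.011846542358398)
s0 89 (np.float32(0.54918605), np.float32(-0.2185014)) 12.741889 -0.05407957525054761 0.0991306347906757
[ 0.4972 -0.234   0.1836] [ 0.5033 -0.2319  0.1833] [ 0.5064 -0.2288  0.1718] [ 0.5107 -0.2334  0.1647] [ 0.5178 -0.23    0.1654] [ 0.5236 -0.2238  0.1598] [ 0.5352 -0.2194  0.1696] [ 0.5435 -0.2191  0.1696] [ 0.5538 -0.2164  0.1681] [ 0.5638 -0.2139  0.1697] [ 0.5744 -0.2195  0.1717] [ 0.5804 -0.2081  0.1721] [ 0.5874 -0.2132  0.1728] [ 0.6007 -0.211   0.1725] [ 0.661  -0.3788  0.1403] 
btn [ 0.6495 -0.197   0.2016] ((648.6087646484375, -196.6842498779297), 15.078314781188965)
```

View pics/w1.png

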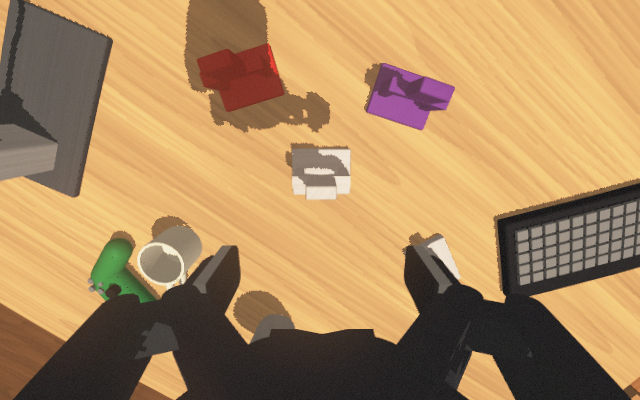

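The wrist view shows the tab at (320,193), centred between the fingers, at about (0.447,0.128) with yaw 36.6°. I'll descend and grip.

>>> move_arm(plan=[[0,-0.09,-1,0,1],[0,0,-1,0,1],[0,0,-1,0,1],[0,0,-1,0,1],[0,0,-0.6,0,1],[0,0,-0.4,0,1],[0,0,-0.23,0,1],[0,0,0,0,1]])

```text
time: 3.65
tcp_pos: [0.4478, 0.1289, 0.0744]
ee_rot: [-180.0, -0.0, -143.3]
ft_force: [0.1, -1.1, -0.5]
width: 0.998
```

>>> move_arm(plan=[[0,0,0,0,0.2],[0,0,0,0,-0.3],[0,0,0,0,-0.6],[0,0,0,0,-1],[0,0,0,0,-1],[0,0,0,0,-1],[0,0,0,0,-1]], force=60)

```text
time: 4.53
tcp_pos: [0.4476, 0.1294, 0.0747]
ee_rot: [180.0, 0.0, -143.3]
ft_force: [-2.4, 2.4, 5.1]
width: 0.345
```

>>> move_arm(plan=[[0,0,0.2,0,-1],[0,0,0.5,0,-1],[0,0,1,0,-1],[0,0,1,0,-1],[0,0,1,0,-1],[0,0,1,0,-1],[0,0,0.3,0,-1],[0,0,0,0,-1]])

```text
time: 5.52
tcp_pos: [0.4472, 0.1279, 0.2235]
ee_rot: [180.0, -0.1, -143.4]
ft_force: [0.6, 0.2, -8.0]
width: 0.34
```

>>> move_arm(plan=[[0,-0.5,0,-0.3,-1],[0,-1,0,-0.3,-1],[0,-1,0,-0.3,-1],[0,-1,0,-0.3,-1],[0,-1,0,-0.3,-1],[0,-1,0,-0.3,-1],[0,-1,0,-0.3,-1],[0,-1,0,-0.3,-1]])

```text
time: 6.52
tcp_pos: [0.4462, -0.0984, 0.223]
ee_rot: [179.9, -0.2, -157.9]
ft_force: [0.2, 0.1, -7.8]
width: 0.339
```

>>> move_arm(plan=[[0,-1,0,-0.3,-1],[0,-1,0,-0.3,-1],[0,-1,0,-0.3,-1],[0.1,-1,0,-0.3,-1],[0.1,-0.5,0,-0.3,-1],[0.07,-0.2,0,-0.12,-1],[0,0,0,0,-1],[0,0,0,0,-1]])

```text
time: 7.52
tcp_pos: [0.4559, -0.2356, 0.2242]
ee_rot: [179.9, -0.0, -167.3]
ft_force: [-0.1, -0.1, -8.6]
width: 0.338
```

```bash
python3 - <<'E'
from h import *
s=read_state();print(s['tcp_pos'],s['ee_rot'],s['ft_force'])
T=s['tcp_pos']
c=snap('wrist','w2');X=cloud(c);P=X.reshape(-1,3);P=P[np.isfinite(P).all(1)]
print(len(P))
Q=P[(P[:,2]>.145)&(P[:,2]<.195)&(P[:,0]>T[0]+.028)&(P[:,0]<.61)&(abs(P[:,1]+.22)<.045)]
u=np.array([np.cos(np.radians(12.5)),np.sin(np.radians(12.5))])
L=cv2.fitLine(Q[:,:2].astype(np.float32),cv2.DIST_HUBER,0,.001,.001).ravel();print(len(Q),L,np.degrees(np.arctan2(L[1],L[0])))
t=(Q[:,:2]-L[2:])@L[:2]
for a in np.arange(-.1,.1,.006):
    m=(t>=a)&(t<a+.006)
    if m.sum()>2: print(round(a,3),m.sum(),np.median(Q[m],0).round(4),Q[m][:,2].max().round(4))
Q=P[(P[:,2]>.145)&(P[:,2]<.28)&(np.hypot(P[:,0]-T[0],P[:,1]-T[1])<.04)]
for lo in np.arange(.15,.28,.01):
    R=Q[(Q[:,2]>=lo)&(Q[:,2]<lo+.01)]
    if len(R)>5: print('br',lo.round(3),len(R),cv2.minAreaRect((R[:,:2]-T[:2]).astype(np.float32)*1000))
E
```

```text
[ 0.45592193 -0.23558922  0.22416314] [ 1.79909195e+02 -2.89561841e-02 -1.67318386e+02] [-0.1205087  -0.13793512 -8.57715162]
255019
256 [ 0.96689314  0.25518158  0.5453976  -0.22285898] 14.784343
-0.01 44 [ 0.54   -0.2241  0.1678] 0.1703
-0.004 97 [ 0.5445 -0.2231  0.1708] 0.1749
0.002 60 [ 0.55   -0.2219  0.1733] 0.175
0.008 52 [ 0.5558 -0.2202  0.1734] 0.1751
0.014 3 [ 0.5597 -0.2159  0.171 ] 0.1715
br 0.15 158 ((-9.002443313598633, -2.7016868591308594), (42.4808464050293, 75.98680877685547), 12.999143600463867)
br 0.16 4214 ((-8.425482749938965, -2.627910614013672), (43.80038070678711, 75.78121185302734), 12.72055435180664)
br 0.17 164 ((-0.5465788841247559, -1.0274391174316406), (13.98300552368164, 63.873573303222656), 13.084256172180176)
br 0.18 189 ((-3.266446590423584, -1.6199417114257812), (8.464061737060547, 64.22242736816406), 12.996590614318848)
br 0.19 181 ((-5.24456787109375, -2.4889259338378906), (4.2728376388549805, 64.17296600341797), 12.833627700805664)
br 0.2 300 ((-6.672839164733887, -2.6959152221679688), (1.441070556640625, 64.13706970214844), 12.809497833251953)
br 0.21 724 ((-6.784836292266846, -2.840177536010742), (1.359907865524292, 64.57793426513672), 13.161138534545898)
br 0.22 858 ((-4.019230842590332, -2.1192359924316406), (12.656152725219727, 64.56509399414062), 11.405193328857422)
br 0.23 859 ((-7.5345139503479, -3.3357505798339844), (5.8358259201049805, 56.7166633605957), 13.341914176940918)
br 0.24 1143 ((-7.387970924377441, -3.261262893676758), (5.809939384460449, 56.81557083129883), 12.798199653625488)
br 0.25 1221 ((-5.938944339752197, -2.5611228942871094), (52.13243865966797, 23.07581901550293), 80.45460510253906)
br 0.26 3649 ((0.027673721313476562, -1.6867752075195312), (24.85316276550293, 73.17105102539062), 12.61068058013916)
br 0.27 2714 ((0.5589666366577148, -0.21326446533203125), (27.434541702270508, 77.19782257080078), 12.486332893371582)
```

View pics/w2.png

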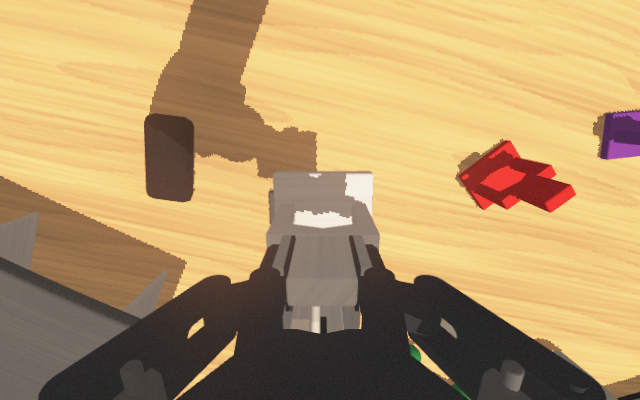

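```bash
python3 - <<'E'
from h import *
c=load('w2');X=cloud(c)
u=np.array([.976,.2164]);n=np.array([-.2164,.976])
C=np.array([.6445,-.196])
for v in range(306,334,4):
    print(v,[(k,*(round(1000*x) if np.isfinite(x) else None for x in ((X[v,k,:2]-C)@u,(X[v,k,:2]-C)@n,X[v,k,2]))) for k in range(296,346,4)])
s=snap('scene','s1');t=snap('top','t1')
i=cv2.resize(c['color'][290:340,270:370],None,fx=5,fy=5,interpolation=cv2.INTER_CUBIC)
j=cv2.resize(s['color'][140:240,230:330],(500,500),interpolation=cv2.INTER_CUBIC)
k=cv2.resize(t['color'][140:240,330:430],(300,300),interpolation=cv2.INTER_CUBIC)
o=np.zeros((550,800,3),np.uint8);o[:250,:500]=i[:250];o[:300,500:]=k;
j=cv2.resize(s['color'][150:200,230:330],(500,250),interpolation=cv2.INTER_CUBIC);o[300:550,:500]=j
cv2.imwrite('pics/m1.png',o[:,:,::-1])
for nm,cc in(('t',t),('s',s)):
    P=cloud(cc).reshape(-1,3);P=P[np.isfinite(P).all(1)];D=P[:,:2]-C;a=D@u;b=D@n
    for lo,hi in((-.15,-.14),(-.14,-.13),(-.13,-.12),(-.12,-.11),(-.11,-.1),(-.1,-.085),(-.085,-.07),(-.07,-.05)):
        m=(a>lo)&(a<hi)&(abs(b)<.03)&(P[:,2]>.145)&(P[:,2]<.192)
        if m.sum()>1: print(nm,lo,m.sum(),(1000*np.median(b[m])).round(1),(1000*np.min(b[m])).round(1),(1000*np.max(b[m])).round(1),P[m,2].max().round(4))
    T=(P[:,2]>.195)&(P[:,2]<.215)&(np.hypot(a,b)<.03);print('btn',(P[T].mean(0)-[*C,0]).round(4))
    m=(np.hypot(P[:,0]-.456,P[:,1]+.236)<.06)&(P[:,2]>.14)&(P[:,2]<.168)
    if m.sum()>4:print('foot',nm,m.sum(),cv2.minAreaRect(((P[m][:,:2]-[.4559,-.2356])*1000).astype(np.float32)))
E
```

```text
306 [(296, -186, -10, 266), (300, -187, -8, 267), (304, -186, -7, 266), (308, None, None, None), (312, -186, -3, 266), (316, -186, -2, 266), (320, -186, 0, 266), (324, -187, 2, 267), (328, -186, 3, 266), (332, -186, 5, 267), (336, -186, 7, 266), (340, -187, 8, 267), (344, -186, 10, 267)]
310 [(296, -18, -32, 54), (300, -18, -27, 54), (304, -17, -22, 53), (308, -19, -16, 55), (312, -108, -7, 169), (316, -108, -4, 169), (320, -17, -1, 52), (324, -18, 5, 54), (328, -18, 10, 53), (332, -17, 15, 53), (336, -18, 21, 53), (340, -18, 26, 54), (344, 13, 35, 14)]
314 [(296, -19, -32, 63), (300, -19, -26, 64), (304, -19, -21, 63), (308, -19, -16, 64), (312, -105, -7, 171), (316, -106, -4, 171), (320, -19, -1, 63), (324, -19, 5, 63), (328, -19, 10, 63), (332, -20, 15, 64), (336, -20, 20, 64), (340, -18, 25, 62), (344, 23, 36, 11)]
318 [(296, -19, -31, 71), (300, -18, -26, 70), (304, -18, -21, 70), (308, -18, -16, 69), (312, -102, -7, 172), (316, -103, -4, 173), (320, -20, -1, 71), (324, -20, 5, 72), (328, -19, 10, 71), (332, -19, 15, 71), (336, -19, 20, 70), (340, -18, 25, 70), (344, 30, 36, 11)
[... 904 characters left out ...]
t -0.12 11 -0.2 -3.5 3.4 0.1688
t -0.11 12 0.8 -4.2 3.8 0.1739
t -0.1 16 -0.1 -3.4 3.5 0.1783
t -0.085 17 0.7 -4.5 3.7 0.1791
t -0.07 22 0.2 -4.9 4.0 0.1803
btn [-2.000e-04  7.000e-04  2.012e-01]
foot t 154 ((10.463111877441406, 26.50140380859375), (93.87451934814453, 39.55372619628906), 2.685504198074341)
s -0.15 12 -2.8 -7.4 0.8 0.1848
s -0.14 12 -2.1 -7.2 0.2 0.1773
s -0.13 6 -1.0 -5.4 -0.4 0.1668
s -0.12 6 -1.6 -3.6 -0.2 0.1655
s -0.11 4 0.3 -1.9 1.8 0.1687
s -0.1 9 -0.8 -5.1 1.9 0.1767
s -0.085 13 -2.9 -5.2 1.3 0.1751
s -0.07 13 -1.9 -6.8 2.3 0.1759
btn [0.0053 0.0006 0.2003]
foot s 263 ((12.80756950378418, 5.9384307861328125), (90.33659362792969, 78.20793151855469), 13.538445472717285)
```

View pics/m1.png

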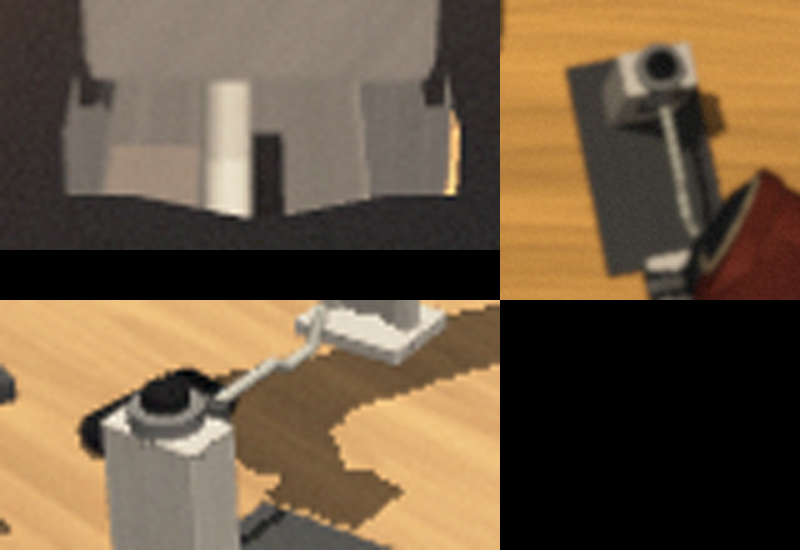

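Fusing the three cameras puts the hook line at 12.5°. The bracket needs a lateral shift of about -5 mm, then 69 mm inward. The wrist crop shows the bar at columns 311–320, left of the bracket's centre at 321.

>>> move_arm(plan=[[0.02,-0.09,-0.2,0,-1],[0.02,-0.08,-0.22,0,-1],[0,0,0,-0.03,-1],[0,0,0,0,-1]])

```text
time: 8.18
tcp_pos: [0.4571, -0.2424, 0.2117]
ee_rot: [180.0, -0.0, -167.6]
ft_force: [0.4, -0.1, -7.9]
width: 0.347
```

>>> move_arm(plan=[[0.15,0.03,0,0,-1],[0.3,0.07,0,0,-1],[0.4,0.09,0,0,-1],[0.4,0.09,0,0,-1],[0.4,0.09,0,0,-1],[0.3,0.07,0,0,-1],[0.2,0.04,0,0,-1],[0.1,0.02,0,0,-1]])

```text
time: 9.18
tcp_pos: [0.5248, -0.2273, 0.2117]
ee_rot: [180.0, -0.0, -167.6]
ft_force: [-0.7, -0.2, -7.6]
width: 0.342
```

```bash
python3 - <<'E'
from h import *
s=read_state();print(s['tcp_pos'],s['ee_rot'],s['ft_force'],s['moment'])
a=snap('scene','s2');w=snap('wrist','w3')
o=np.zeros((600,800,3),np.uint8)
o[:300,:]=cv2.resize(a['color'][145:190,230:350],(800,300),interpolation=cv2.INTER_CUBIC)
o[300:,:]=cv2.resize(w['color'][200:350,220:420],(800,600),interpolation=cv2.INTER_CUBIC)[300:]
cv2.imwrite('pics/m2.png',o[:,:,::-1])
E
```

```text
[ 0.52482364 -0.22730709  0.21165943] [ 1.79997728e+02 -2.49792493e-02 -1.67622609e+02] [-0.65421728 -0.22375673 -7.56070847] [ 0.00993828 -0.04600417  0.01220568]
```

View pics/m2.png

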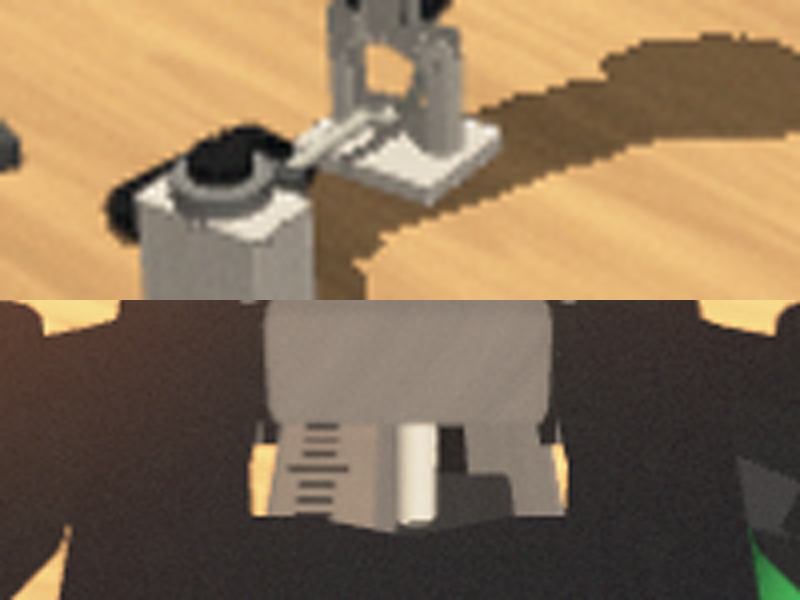

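The wrist crop shows the bar at 398–437 inside the window and the tab at 265–552 (centre 408), so I'll correct by about +1.5 mm. I'll then lower to just above contact, and slowly after that.

>>> move_arm(plan=[[-0.01,0.05,0,0,-1],[0,0,-0.1,0,-1],[0,0,-0.13,0,-1],[0,0,-0.13,0,-1],[0,0,-0.13,0,-1],[0,0,-0.13,0,-1],[0,0,-0.13,0,-1],[0,0,-0.06,0,-1]])

```text
time: 10.28
tcp_pos: [0.5242, -0.2258, 0.1871]
ee_rot: [180.0, -0.0, -167.6]
ft_force: [0.2, 0.6, -8.2]
width: 0.345
```

>>> move_arm(plan=[[0,0,-0.05,0,-1],[0,0,-0.05,0,-1],[0,0,-0.05,0,-1],[0,0,-0.05,0,-1],[0,0,-0.05,0,-1],[0,0,-0.05,0,-1],[0,0,-0.05,0,-1],[0,0,-0.05,0,-1]])

```text
time: 11.28
tcp_pos: [0.5244, -0.2259, 0.1755]
ee_rot: [-180.0, 0.0, -167.6]
ft_force: [0.4, -0.4, -6.3]
width: 0.345
```

```bash
python3 - <<'E'
from h import *
s=read_state();print(s['tcp_pos'],s['ft_force'],s['moment'])
E
```

```text
[ 0.52436802 -0.22588286  0.17547557] [ 0.36372609 -0.39700093 -6.31227514] [ 0.02269207 -0.02931535 -0.03122722]
```

>>> move_arm(plan=[[0,0,-0.05,0,-1],[0,0,-0.06,0,-1],[0,0,-0.06,0,-1],[0,0,-0.06,0,-1],[0,0,-0.06,0,-1],[0,0,-0.06,0,-1],[0,0,-0.06,0,-1],[0,0,-0.06,0,-1]])

```text
time: 12.28
tcp_pos: [0.5244, -0.2259, 0.1614]
ee_rot: [-180.0, 0.0, -167.6]
ft_force: [-0.7, 0.2, -5.8]
width: 0.342
```

>>> move_arm(plan=[[0,0,-0.06,0,-1],[0,0,-0.06,0,-1],[0,0,-0.06,0,-1],[0,0,-0.06,0,-1],[0,0,-0.06,0,-1],[0,0,-0.06,0,-1],[0,0,-0.05,0,-1],[0,0,-0.04,0,-1]])

```text
time: 13.28
tcp_pos: [0.5244, -0.2259, 0.1479]
ee_rot: [-180.0, 0.0, -167.6]
ft_force: [-0.3, 0.6, -1.8]
width: 0.337
```

```bash
python3 - <<'E'
from h import *
F=[]
for i in range(4):
    read_camera('top');s=read_state();F.append([s['tcp_pos'][2],*s['ft_force'],*s['moment']])
print(np.array(F).round(3))
E
```

```text
[[ 0.148 -1.319  1.335 -2.614 -0.031  0.11   0.019]
 [ 0.148 -0.1    0.079 -3.226  0.008  0.15  -0.012]
 [ 0.148 -0.605 -0.367 -3.193  0.     0.214 -0.035]
 [ 0.148 -0.756  0.233 -3.971  0.018  0.135  0.01 ]]
```

>>> move_arm(plan=[[0,0,-0.04,0,-1],[0,0,-0.06,0,-1],[0,0,-0.06,0,-1],[0,0,-0.06,0,-1],[0,0,-0.06,0,-1],[0,0,-0.06,0,-1],[0,0,-0.05,0,-1],[0,0,-0.04,0,-1]])

```text
time: 14.48
tcp_pos: [0.5245, -0.2259, 0.135]
ee_rot: [-180.0, 0.0, -167.6]
ft_force: [-0.9, 0.3, -1.1]
width: 0.341
```

```bash
python3 - <<'E'
from h import *
F=[]
for i in range(20):
    read_camera('top');s=read_state();F.append([s['tcp_pos'][2],*s['ft_force'],*s['moment']])
print(np.mean(F,0).round(3),np.std(F,0).round(3),s['time'])
E
```

```text
[ 1.35e-01 -7.03e-01  5.90e-02 -1.33e+00  2.30e-02  1.33e-01  1.00e-03] [0.    0.542 0.455 0.595 0.023 0.036 0.021] 15.475
```

>>> move_arm(plan=[[0,0,-0.04,0,-1],[0,0,-0.05,0,-1],[0,0,-0.05,0,-1],[0,0,-0.05,0,-1],[-0.02,-0.005,-0.05,0,-1],[-0.02,-0.005,-0.04,0,-1],[0,0,-0.01,0,-1],[0,0,0,0,-1]])

```text
time: 16.48
tcp_pos: [0.5242, -0.226, 0.1266]
ee_rot: [-180.0, 0.1, -167.6]
ft_force: [2.1, 0.3, -0.8]
width: 0.344
```

```bash
python3 - <<'E'
from h import *
F=[];
for i in range(24):
    c=read_camera('scene');s=read_state();F.append([*s['tcp_pos'],*s['ft_force'],*s['moment']])
print(np.mean(F,0).round(4),np.std(F,0).round(3),s['time'])
w=snap('wrist','w4')
o=np.zeros((600,800,3),np.uint8)
o[:300]=cv2.resize(c['color'][150:210,240:400],(800,300),interpolation=cv2.INTER_CUBIC)
o[300:]=cv2.resize(w['color'][230:330,200:440],(800,333),interpolation=cv2.INTER_CUBIC)[:300]
cv2.imwrite('pics/m3.png',o[:,:,::-1])
E
```

```text
[ 0.5239 -0.2263  0.1265  4.4411  0.5225 -0.1115  0.114  -1.0355  0.0062] [0.    0.    0.    0.846 0.524 0.408 0.073 0.194 0.04 ] 17.675
```

View pics/m3.png

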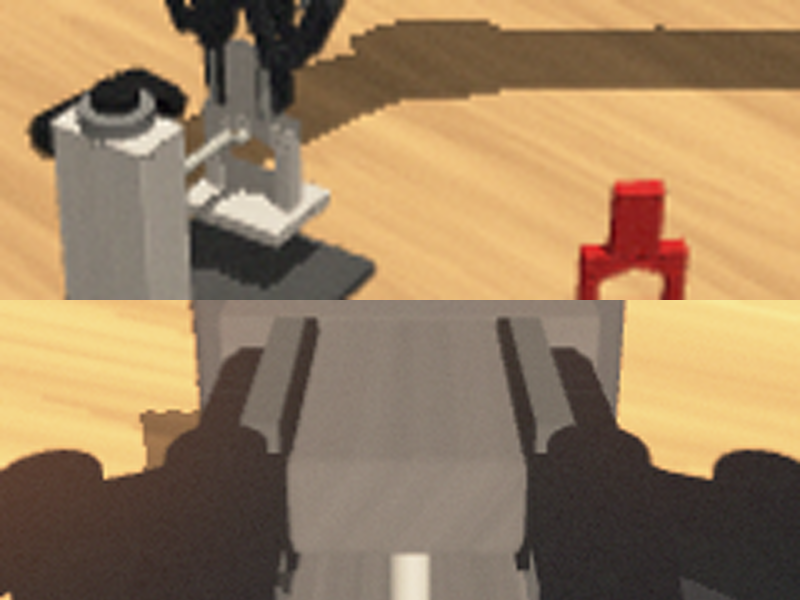

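The scale now carries nearly all the weight (Fz is about -0.1 N), but the 1.2 mm outward nudge put 4.4 N sideways on it. I'll take that back out.

>>> move_arm(plan=[[0.01,0.003,0,0,-1],[0.012,0.003,0,0,-1],[0.012,0.003,0,0,-1],[0,0,0,0,-1],[0,0,0,0,-1]])

```text
time: 18.35
tcp_pos: [0.5237, -0.2264, 0.1262]
ee_rot: [-180.0, -0.1, -167.7]
ft_force: [3.6, -1.5, -0.3]
width: 0.34
```

```bash
python3 - <<'E'
from h import *
F=[];
for i in range(24):
    c=read_camera('scene');s=read_state();F.append([*s['tcp_pos'],*s['ft_force'],*s['moment']])
print(np.mean(F,0).round(4),np.std(F,0).round(3),s['time'],s['width'])
E
```

```text
[ 0.5237 -0.2263  0.1262  2.1855 -2.2798  0.0517 -0.6157 -0.5275  0.013 ] [0.    0.    0.    0.767 0.721 0.397 0.15  0.156 0.037] 19.55 0.34525631711921323
```

```bash
python3 - <<'E'
from h import *
F=[];np.set_printoptions(suppress=True,linewidth=150)
for i in range(10):
    c=read_camera('scene');s=read_state();F.append([s['time'],*(1000*s['tcp_pos']),*s['ee_rot'],*s['ft_force'],*(10*s['moment'])])
print(np.array(F).round(2))
E
```

```text
[[  19.6   523.78 -226.22  126.21 -179.99   -0.05 -167.65    0.52   -5.04   -0.08   -8.35   -2.6     0.41]
 [  19.65  523.78 -226.24  126.22 -179.99   -0.05 -167.65    0.74   -3.98    0.69   -8.73   -2.72   -0.2 ]
 [  19.7   523.82 -226.22  126.24 -179.99   -0.04 -167.65    1.4    -3.92    0.41   -9.03   -2.12    0.66]
 [  19.75  523.79 -226.19  126.22 -179.99   -0.04 -167.64    0.7    -4.33    0.52   -9.26   -2.13    0.27]
 [  19.8   523.8  -226.21  126.24 -179.99   -0.04 -167.64   -0.06   -4.35   -0.39   -8.52   -1.44    0.36]
 [  19.85  523.78 -226.2   126.22 -179.99   -0.04 -167.65    1.26   -3.33   -0.8    -9.16   -1.63    0.11]
 [  19.9   523.82 -226.21  126.24 -179.99   -0.04 -167.64    0.89   -3.91   -0.57   -9.8    -1.27   -0.  ]
 [  19.95  523.79 -226.19  126.21 -179.99   -0.04 -167.64    0.63   -3.98    0.37   -9.96   -1.2    -0.31]
 [  20.    523.78 -226.22  126.22 -179.99   -0.04 -167.65    0.36   -4.15    0.18   -9.9    -1.23    0.19]
 [  20.05  523.81 -226.18  126.25 -179.99   -0.04 -167.64   -0.05   -4.58   -0.52  -10.05   -1.42    0.14]]
```

The sideways force is a stiction load from tiny command offsets, and Fz is about 0. I'll relieve y a little.

>>> move_arm(plan=[[-0.005,-0.012,0,0,-1],[0,0,0,0,-1],[0,0,0,0,-1],[0,0,0,0,-1]])

```text
time: 20.55
tcp_pos: [0.5238, -0.2262, 0.1263]
ee_rot: [180.0, -0.0, -167.6]
ft_force: [-0.3, -4.3, 0.3]
width: 0.343
```

```bash
python3 - <<'E'
from h import *
F=[];np.set_printoptions(suppress=True,linewidth=150)
for i in range(16):
    c=read_camera('scene');s=read_state();F.append([s['time'],*(1000*s['tcp_pos']),*s['ft_force'],*(10*s['moment'])])
F=np.array(F).reshape(4,4,-1).mean(1);print(F.round(2))
E
```

```text
[[  20.68  523.81 -226.22  126.23   -0.24   -3.74   -0.44   -9.03   -0.07   -0.05]
 [  20.88  523.82 -226.21  126.24   -0.34   -3.64    0.1    -8.86    0.68    0.  ]
 [  21.08  523.85 -226.2   126.25   -0.54   -3.69   -0.05   -8.71    1.04   -0.06]
 [  21.28  523.87 -226.21  126.25   -0.53   -3.62   -0.13   -8.73    1.01   -0.01]]
```

>>> move_arm(plan=[[0,-0.02,0,0,-1],[0,0,0,0,-1],[0,0,0,0,-1],[0,0,0,0,-1]])

```text
time: 21.85
tcp_pos: [0.5238, -0.2263, 0.1262]
ee_rot: [180.0, -0.0, -167.6]
ft_force: [-1.8, -2.3, 0.5]
width: 0.34
```

```bash
python3 - <<'E'
from h import *
F=[];np.set_printoptions(suppress=True,linewidth=150)
for i in range(16):
    c=read_camera('scene');s=read_state();F.append([s['time'],*(1000*s['tcp_pos']),*s['ft_force'],*(10*s['moment'])])
F=np.array(F).reshape(4,4,-1).mean(1);print(F.round(2))
E
```

```text
[[  21.98  523.88 -226.35  126.19   -0.71   -1.72    0.17   -3.92    2.09   -0.09]
 [  22.18  523.88 -226.39  126.19   -1.33   -1.22   -0.21   -2.76    2.46    0.13]
 [  22.38  523.89 -226.4   126.21   -0.82   -0.8    -0.07   -1.79    2.5    -0.12]
 [  22.58  523.89 -226.42  126.2    -1.75    0.05    0.21   -0.83    3.02    0.03]]
```

>>> move_arm(plan=[[0,0,0,0,-0.25],[0,0,0,0,-0.2],[0,0,0,0,-0.1],[0,0,0,0,0],[0,0,0,0,0.15],[0,0,0,0,0.3],[0,0,0,0,0.4],[0,0,0,0,0.4]])

```text
time: 23.65
tcp_pos: [0.524, -0.2269, 0.1263]
ee_rot: [-180.0, -0.0, -167.6]
ft_force: [-0.2, -0.1, -0.0]
width: 0.703
```

```bash
python3 - <<'E'
from h import *
s=read_state();print(s['time'],s['tcp_pos'],s['ft_force'],s['width'])
c=snap('scene','s4');w=snap('wrist','w5')
o=np.zeros((600,800,3),np.uint8)
o[:300]=cv2.resize(c['color'][150:210,240:400],(800,300),interpolation=cv2.INTER_CUBIC)
o[300:]=cv2.resize(w['color'][170:320,120:520],(800,300),interpolation=cv2.INTER_CUBIC)
cv2.imwrite('pics/m4.png',o[:,:,::-1])
E
```

```text
23.65 [ 0.52399696 -0.22686078  0.12630016] [-0.22798044 -0.12207566 -0.01279352] 0.7034882340567777
```

View pics/m4.png

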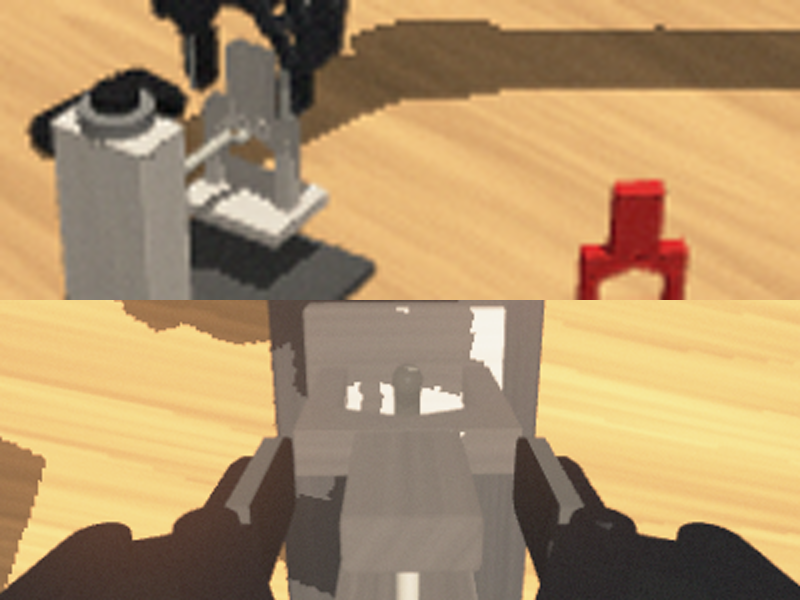

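It's released and hanging upright: the wrist crop shows the hook tip at (407,380) through the window and the pads clear of the tab. I'll raise straight up.

>>> move_arm(plan=[[0,0,0.1,0,0.4],[0,0,0.3,0,0.4],[0,0,0.6,0,0.4],[0,0,0.8,0,0.4],[0,0,0.8,0,0.4],[0,0,0.8,0,0.4],[0,0,0.7,0,0.4],[0,0,0.3,0,0.4]])

```text
time: 24.75
tcp_pos: [0.5246, -0.2271, 0.2602]
ee_rot: [-179.9, 0.1, -167.6]
ft_force: [0.6, -0.3, 1.0]
width: 0.699
```

```bash
python3 - <<'E'
from h import *
def tab(c):
    P=cloud(c).reshape(-1,3);P=P[np.isfinite(P).all(1)]
    m=(np.hypot(P[:,0]-.524,P[:,1]+.226)<.03)&(P[:,2]>.11)&(P[:,2]<.175);return m.sum(),P[m].mean(0).round(4),P[m][:,2].max().round(4)
w=snap('wrist','w6');print(read_state()['time'],tab(w))
g0=w['color'].astype(float)
for i in range(8): c=read_camera('wrist');print(tab(c),abs(c['color'].astype(float)-g0)[150:,150:490].mean().round(2)) if i%3==1 else None
for n,c in(('w',w),('t',snap('top','t2')),('s',snap('scene','s5'))):
    P=cloud(c).reshape(-1,3);P=P[np.isfinite(P).all(1)]
    m=(np.hypot(P[:,0]-.646,P[:,1]+.196)<.03)&(P[:,2]>.19)&(P[:,2]<.22)
    Q=P[m];
    if len(Q)>4:
        h=np.percentile(Q[:,2],90);R=Q[Q[:,2]>h-.004];print(n,m.sum(),h.round(4),R.mean(0).round(4),len(R))
E
```

```text
24.8 (np.int64(1550), array([ 0.5205, -0.2274,  0.1439]), np.float64(0.171))
(np.int64(1547), array([ 0.5204, -0.2275,  0.1432]), np.float64(0.1708)) 2.74
(np.int64(1572), array([ 0.5205, -0.2273,  0.1434]), np.float64(0.1707)) 6.51
(np.int64(1567), array([ 0.5204, -0.2272,  0.1438]), np.float64(0.171)) 6.24
w 523 0.1972 [ 0.6347 -0.2036  0.1966] 130
t 175 0.2042 [ 0.6443 -0.1965  0.203 ] 70
s 110 0.2025 [ 0.649  -0.1968  0.2016] 42
```

>>> move_arm(plan=[[0.4,0.1,0,0,-1],[0.7,0.16,0,0,-1],[0.8,0.18,0,0,-1],[0.8,0.18,0,0,-1],[0.7,0.16,0,0,-1],[0.4,0.1,0,0,-1],[0.25,0.05,0,0,-1],[0,0,0,0,-1]])

```text
time: 26.3
tcp_pos: [0.6456, -0.1989, 0.2581]
ee_rot: [180.0, -0.0, -167.6]
ft_force: [0.1, 0.3, -0.4]
width: 0.003
```

>>> move_arm(plan=[[0,0,-0.3,0,-1],[0,0,-0.4,0,-1],[0,0,-0.4,0,-1],[0,0,-0.25,0,-1],[0,0,-0.15,0,-1],[0,0,-0.1,0,-1],[0,0,-0.05,0,-1],[0,0,0,0,-1]])

```text
time: 27.3
tcp_pos: [0.6456, -0.199, 0.209]
ee_rot: [-180.0, 0.0, -167.6]
ft_force: [-0.3, 0.6, -0.7]
width: -0.002
```

```bash
python3 - <<'E'
from h import *
F=[]
for i in range(5):
    c=read_camera('scene');s=read_state();F.append(s['ft_force'])
print(s['time'],s['tcp_pos'],np.mean(F,0),s['width'])
t=snap('top','t3');cv2.imwrite('pics/m5.png',np.vstack([cv2.resize(c['color'][145:210,230:370],(640,297)),cv2.resize(t['color'][130:240,320:440],(320,293))[:,np.r_[0:320,0:320]]])[:,:,::-1])
E
```

```text
27.55 [ 0.64559713 -0.19900119  0.20901021] [-0.25695381 -0.07522356 -0.12982901] 0.0009359939401273813
```

View pics/m5.png

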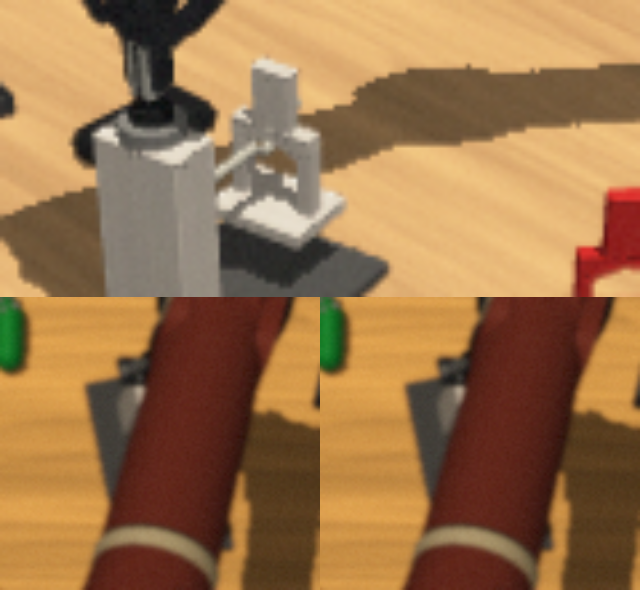

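The fingers are centred just over the button (scene crop at 152,105) and the bracket hangs clear. I'll press in small steps.

>>> move_arm(plan=[[0,0,-0.05,0,-1],[0,0,-0.05,0,-1],[0,0,-0.05,0,-1],[0,0,-0.05,0,-1],[0,0,-0.04,0,-1],[0,0,-0.04,0,-1],[0,0,0,0,-1]])

```text
time: 28.48
tcp_pos: [0.6455, -0.199, 0.2007]
ee_rot: [-180.0, 0.0, -167.6]
ft_force: [-1.0, 0.3, 2.4]
width: -0.0
```

>>> move_arm(plan=[[0,0,-0.04,0,-1],[0,0,-0.04,0,-1],[0,0,0,0,-1]])

```text
time: 28.85
tcp_pos: [0.6455, -0.199, 0.1982]
ee_rot: [-180.0, -0.0, -167.6]
ft_force: [-0.7, 1.5, 3.1]
width: 0.001
```

>>> move_arm(plan=[[0,0,-0.03,0,-1],[0,0,-0.03,0,-1],[0,0,0,0,-1]])

```text
time: 29.22
tcp_pos: [0.6455, -0.199, 0.1964]
ee_rot: [-180.0, 0.0, -167.6]
ft_force: [-2.4, 1.2, 4.6]
width: 0.002
```

>>> move_arm(plan=[[0,0,-0.02,0,-1],[0,0,-0.02,0,-1],[0,0,0,0,-1]])

```text
time: 29.6
tcp_pos: [0.6455, -0.199, 0.1961]
ee_rot: [-180.0, 0.0, -167.6]
ft_force: [-3.3, 1.0, 7.8]
width: 0.0
```

>>> move_arm(plan=[[0,0,-0.02,0,-1],[0,0,0,0,-1],[0,0,0,0,-1]])

```text
time: 29.98
tcp_pos: [0.6455, -0.199, 0.1962]
ee_rot: [-180.0, 0.0, -167.6]
ft_force: [-3.9, 1.3, 10.5]
width: -0.003
```

The button is at its stop: z no longer changes while the force rises to 10.5 N. I'll release and back off.

>>> move_arm(plan=[[0,0,0.05,0,-1],[0,0,0.1,0,-1],[0,0,0.2,0,-1],[0,0,0.4,0,-1],[0,0,0.7,0,-1],[0,0,0.8,0,-1],[0,0,0.4,0,-1],[0,0,0,0,-1]])

```text
time: 30.98
tcp_pos: [0.6459, -0.1991, 0.2748]
ee_rot: [-179.9, 0.1, -167.6]
ft_force: [-0.1, 0.9, -0.9]
width: 0.001
```

```bash
python3 - <<'E'
from h import *
def tab(c):
    P=cloud(c).reshape(-1,3);P=P[np.isfinite(P).all(1)]
    m=(np.hypot(P[:,0]-.526,P[:,1]+.226)<.045)&(P[:,2]>.09)&(P[:,2]<.18);return m.sum(),P[m].mean(0).round(4),P[m][:,2].max().round(4)
s=read_state();print(s['time'],s['tcp_pos'],s['ft_force'])
for i in range(8):
    c=read_camera('scene')
    if i%3==0: print(tab(c))
c=snap('scene','s6')
cv2.imwrite('pics/m6.png',cv2.resize(c['color'][120:320,230:490],(780,600),interpolation=cv2.INTER_CUBIC)[:,:,::-1])
E
```

```text
30.975 [ 0.64594813 -0.19913837  0.27475467] [-0.14711813  0.89117953 -0.86357065]
(np.int64(305), array([ 0.5286, -0.2204,  0.1312]), np.float64(0.1708))
(np.int64(304), array([ 0.5286, -0.2199,  0.1312]), np.float64(0.1721))
(np.int64(304), array([ 0.5285, -0.22  ,  0.1311]), np.float64(0.1716))
```

View pics/m6.png

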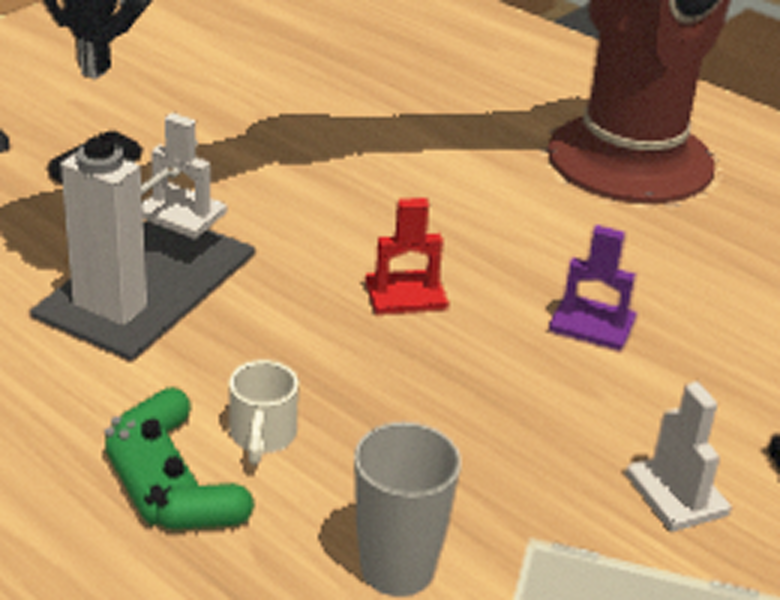

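The bracket hangs still and upright from the hook at (180,180), the tool is clear of the button, and the other objects haven't moved. Handing in.

```bash
python3 -c "
from rig import *
print(job_done())"
```

```text
the job is handed in; nothing more can be done
None
```

The windowed bracket is hanging from the scale's hook, the hold button has been pressed and released, and the job is handed in at about 31 s of the 69 s allowed.

- **Weighing:** The wrist force while lifting was about 8.0 N, so the bracket is roughly 0.8 kg. I lowered it onto the spring at 15 mm/s or slower until the wrist carried about 0 N vertically, then opened the gripper slowly. The spring was pulled down about 52 mm of its 75 mm travel.
- **Stillness:** After release the bracket stayed put to within about 0.5 mm in the camera checks. It hung untouched for more than 4 s before the press.
- **Hold button:** I pressed it until the height stopped changing while the force rose to about 10 N. I took that as fully down, because I had no direct reading of its travel.
- **Final state:** The last picture shows the bracket hanging upright and still, and the tool clear. The blank, the look-alikes, the cup, tumbler and controller were where they started. The mouse was hidden in that view, but nothing went near it.
- **What disagreed:**
  - The three cameras differed by up to about 5 mm on position, so I relied mainly on the wrist camera.
  - A small sideways nudge while the bracket was on the hook built up to about 5 N of sideways force. I brought it down to about 1 to 2 N before letting go.

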